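# Release the hanging inspection camera and bring it to rest over the specimen

### The arm

A 6-joint arm with a two-finger parallel gripper is mounted at the origin on the work surface. World frame = base frame: x ahead of the robot, y to its left, z up, the work surface at z = 0. Lengths are in m, angles in rad, forces in N, time in s.
With the tool pointing down it reaches from about 0.225 to 0.875 m from the base axis. Payload 3.4 kg.
Tool frame: the origin (TCP) lies where the fingers leave the gripper's body, on its centre line; the fingertips stand 73 mm ahead of it and the grasp point (between the pads) lies 54 mm ahead of it (manip.pinch_z is the distance from the TCP to the grasp point, in m); z points along the fingers, y is the line along which they close (so a half turn about z gives the same grasp; the last joint's range is limited). The gripper opens to 85 mm and grips with 20 to 120 N. Pads are 22 mm wide; open, the fingers measure 114 mm over their backs; the gripper's body (76 mm by 85 mm) begins 54 mm behind the grasp point. The pads swing forward as they close: fully open they stand 13 mm farther back than shut.
Start: joints at [-1.334, 0.276, 1.505, -0, 1.361, -0.121], TCP at [0.201, -0.539, 0.304] pointing down, gripper open.
Joint ranges: [-2.89, 2.89], [-0.75, 2.08], [0.22, 2.7], [-1.18, 4.32], [0.11, 2.71], [-2.7, 2.7]. Speed limits (rad/s): [2.57, 2.57, 3.14, 3.14, 3.14, 3.14].

### API

Orientations are given as a unit quaternion [w, x, y, z].
In Python, from rig import readout, imaging, manip gives the robot as it stands. The module is installed in compiled form; this text tells all that it offers.
- The arm moves only by the tool servo_tool, never from a script. Its argument "moves" is a list of rows, each an object with "dp": the shift along the tool's x, y, z in units of 0.2 m (1.0 is 0.2 m), a list of three; "delta_rot": the turn, a rotation vector about the tool's x, y, z in units of 0.1 rad (1.0 is 0.1 rad), a list of three; "fingers": the opening, from 0 (shut) to 1 (fully open). In form: [{"dp": [dx, dy, dz], "delta_rot": [wx, wy, wz], "fingers": fingers}, ...]. A call has 1 to 5 rows; each row shifts and turns the commanded pose from where the row before left it, along the tool's axes as they then stand; what a row does not reach is not made up. A row lasts 1/10 s, in which the tool goes at most 50 mm and 8.59 degrees, less where a joint would pass 70% of its speed; a pose out of reach is approached as far as the arm can. A call with a number of a shift or a turn outside -1 to 1 is refused whole. A call with a gripper value outside its range is refused whole. The fingers move at their own pace and stop on an object; "force" is the grip in N (left out, the last holds). Time passes only in rows, so rows that do not move let the fingers close. It gives the time, the measured TCP pose, the force, the opening and the grip force at its end, in the units of the state.
- readout.get_state(): the state, without advancing time (a new reading comes with each control period).
- imaging.get_image(name): name is "scene" or "top" or "wrist"; returns (picture, depth): 420x560x3 uint8, red, green, blue; 420x560 float32, m along the optical axis (not along the pixel's ray), 0 where there is no reading.
- imaging.calibration(name): a dict with "intrinsics" (3x3 intrinsics, pixels), "R" (3x3) and "t" (3): a world point X has camera coordinates R X + t; the wrist camera has in their place "hand_eye" (4x4, takes a point from camera to tool coordinates, whose origin is the TCP and whose axes are the flange's). Camera axes: x right, y down, z forward; pixel columns grow to the right and rows downward; lengths in m; the calibration is good to about 2 mm. A picture is of the moment at which its call begins: read the wrist's pose just before it. calibration takes no time and is no camera call.
- manip.sign_off(): hands the job in; it is judged then, once.
The state is a dict: "clock": time; "qpos": joint angles; "qd": joint speeds; "effort": joint torques, N m; "position": TCP position; "ee_rot": TCP orientation; "contact_force": force on the tool from outside, world axes, zero at the start; "moment": the same for the moment, N m; "width": finger opening in m; "gripper_force": force on a finger pad.
Only numpy, scipy, OpenCV 4.12 (cv2) and the standard library are available. Lean on these libraries where they do the work, as an engineer would, in place of code of your own. Each camera call takes 0.05 s, during which the arm holds its last target. There are 200 camera calls.

### The job

The inspection camera hangs from a trolley on the overhead rail and is parked tilted on a bolt. Draw the parking bolt back fully towards the robot, then take the trolley by its upright grip and bring the camera over the specimen on the round stage, damping its swing without touching the hanging camera or its arm and without letting it swing wildly, until it hangs plumb and still straight above the specimen for a few seconds. Let go and leave it hanging still there, with the bolt drawn and the other things on the bench undisturbed.

Things in the scene. Friction and masses are not known exactly. Their poses are not given: they have to be found in the camera images.
- bolt_knob (a point): Grip point on the axis of the parking bolt's black upright round knob: 26 mm across, its top 16 mm above this point, its foot 46 mm below; on the robot's side of the rail, near its right-hand (-y) end. Axes: x square to the rail, away from the robot; y along the rail to the left; z up. A 12 mm rod runs back from the knob, 40 mm below this point, to under the hanger's catch arm.
- bolt (a joint): Travel of the parking bolt, m: 0 as parked, 0.045 fully drawn (stop), drawn along -x of bolt_knob, towards the robot. At about 0.025 the hanger's catch arm drops off its end and the hanger swings free. Sliding friction about 2 N; it stays where it is left.
- trolley_handle (a point): Grip point on the trolley's upright grip: grey square post, 26 x 26 mm, top 20 mm above this point, standing on a black bracket 43 mm below it. x square to the rail away from the robot, y along the rail. The black trolley block (80 mm long, top 30 mm below this point) is at +x; the hanger swings in a plane 140 mm towards +x. The bolt's knob is 99 mm to -y while the trolley is parked.
- trolley (a joint): Travel of the trolley along the rail, m: 0 parked at the right-hand stop, growing along +y of trolley_handle, 0.44 at the left-hand stop. Nominal mass 0.5 kg (without the hanger), sliding friction about 1.5 N: it stays where it is left. The rail (24 mm wide) has its top 270 mm above the table; its end posts, 280 mm tall, stand 370 mm either side of its middle.
- hanger: Camera on a flat arm on a low-friction pivot behind the trolley (+x), white housing with black ring light (68 mm) below, steel counterweight (48 mm wide, centre 85 mm up) above, thin cross bar 220 mm long through the pivot. Origin on the pivot, 250 mm above the table. x: pivot axis; z: up the arm. Roll = swing angle: 0 plumb, positive with the camera towards +y of the rail, -0.37 parked. 0.8 kg.
- lens (a point): Middle of the camera's lens face, 180 mm below the hanger's pivot and on its arm's axis; 70 mm above the table when plumb. Hanger dynamics: free swing period about 1.86 s, almost undamped (swings on for over a minute); small swings follow: angular acceleration = -(9.81 x swing angle + trolley acceleration along +y) / 0.86 m.
- specimen (a point): Middle of the specimen (cork-coloured disc 24 mm across on an 80 mm glass plate) on the round white stage, 124 mm across with a black ring, fixed to the table. This point is 26 mm above the table, in the hanger's swing plane, 180 to 370 mm along the rail from the parked hanger's pivot.
- bottle: Bystander: closed amber bottle, 52 mm across, 110 mm tall, standing low on the robot side of the rail; origin under its centre.
- slide_box: Bystander: blue slide box 90 x 70 x 32 mm, standing low on the robot side of the rail; origin under its centre.
- jar: Bystander: open glass jar, 70 mm across, 70 mm tall, standing low on the robot side of the rail; origin under its centre.
Mind the look-alikes: they are no part of the job. Of the things that look like the part that bears specimen, take the one that is farthest to the robot's right at the start.

How it is judged:
On the way, in this order (a step that is already met when the one before it is completed fails the run):
1. the parking bolt is drawn back, so that the camera hangs free (value of joint bolt above 0.035 m), for 0.2 s.
2. the camera hangs plumb and still above the specimen for 3 s (horizontal distance between lens and specimen below 0.016 m and angle between hanger's own z axis and vertical below 0.1 rad), for 3 s.
At the end, for the whole second after the job is handed in: The lens is within 16 mm, seen from above, of the specimen, the hanger is within 0.1 rad of plumb and turns slower than 0.3 rad/s, the bolt is drawn by more than 35 mm, and the robot has let go (all of step 2 and angular speed of hanger below 0.3 rad/s and value of joint bolt above 0.035 m); the robot touches nothing.
It fails at once if the robot touches the hanging camera, its arm or its counterweight (contact force between any of the fingers, the arm and hanger above 0.5 N).
It fails at once if the camera swings wildly (beyond 0.65 rad from plumb) (angle between hanger's own z axis and vertical above 0.65 rad).
It fails at once if a thing on the bench is disturbed (moved by more than 30 mm) (distance of any of bottle, slide_box, jar from where it was at the start of the episode above 0.03 m).
It also fails if it takes over 54 s, if anything falls off the work surface, if the arm or the gripper's body presses on something with over 40 N, if the wrist force passes 120 N, or if a joint passes its speed limit or range.

## Working session

There is one attempt and no reset: what is moved stays moved. The work goes in short steps, Python scripts to look and compute and a tool call to move; the robot and the scene stay as the last step left them, time stands still between calls to the robot, and variables do not carry over. Pictures are saved under pics/ and viewed, at most 10 in all, crops included, and the job is handed in when it is done.

Besides the shell and the picture viewer there is one more tool, called after ">>>" as name(argument=value, ...), one argument or row to a line, values as JSON. servo_tool: Moves the arm, as the interface text tells. Its arguments: {"type":"object","properties":{"moves":{"type":"array"},"force":{"type":"number"}},"required":["moves"]}

```bash
mkdir -p pics; cat > h.py <<'E'
from rig import readout, imaging, manip
import numpy as np, cv2
def shot(n):
    im,d=imaging.get_image(n); return im,d,imaging.calibration(n)
def world(c,d,u,v):
    z=d[int(round(v)),int(round(u))]; p=np.linalg.inv(c["intrinsics"])@[u,v,1]*z
    return c["R"].T@(p-c["t"])
def ray(c,u,v,h):
    r=c["R"].T@np.linalg.inv(c["intrinsics"])@[u,v,1]; o=-c["R"].T@c["t"]
    return o+r*(h-o[2])/r[2]
def save(im,n): cv2.imwrite("pics/"+n,cv2.cvtColor(im,cv2.COLOR_RGB2BGR))
E
python3 - <<'E'
from h import *
s=readout.get_state(); print(s)
for n in("top","scene"):
    im,d,c=shot(n); save(im,n+"0.png"); np.savez("pics/"+n+"0.npz",im=im,d=d,K=c["intrinsics"],R=c["R"],t=c["t"]); print(c)
E
```

```text
{'clock': 0.0, 'qpos': array([-1.33401095e+00,  2.76587392e-01,  1.50614694e+00,  3.08879851e-05,
        1.36070203e+00, -1.21019250e-01]), 'qd': array([-0.00198359,  0.00088952, -0.00064454, -0.00102681, -0.0019749 ,
       -0.00015844]), 'effort': array([-7.78084882e-05, -4.16772938e+01, -2.45805860e+01, -2.59822709e-04,
        1.10989818e-02, -1.59611950e-06]), 'position': array([ 0.20127339, -0.53819185,  0.30303843]), 'ee_rot': array([-9.21181232e-04,  9.84039776e-01,  1.77946255e-01, -3.82536643e-05]), 'contact_force': array([-0.67949998, -0.29631797, -0.18239768]), 'moment': array([ 0.0469752 , -0.0185724 , -0.03440202]), 'gripper_force': 0.0, 'width': 0.0851728519916293}
{'intrinsics': array([[408.34857438,   0.        , 282.03663546],
       [  0.        , 408.34857438, 216.02418343],
       [  0.        ,   0.        ,   1.        ]]), 'R': array([[-0.02060728, -0.999715  ,  0.01205199],
       [-0.99268336,  0.01902486, -0.11923839],
       [ 0.11897512, -0.01442099, -0.9927925 ]]), 't': array([0.02935801, 0.48475818, 1.34882538])}
{'intrinsics': array([[447.02033975,   0.        , 278.71769956],
       [  0.        , 447.02033975, 215.96551488],
       [  0.        ,   0.        ,   1.        ]]), 'R': array([[ 0.35825492,  0.93327622, -0.02547385],
       [ 0.48856329, -0.21065505, -0.8467174 ],
       [-0.79558741,  0.29089509, -0.53143271]]), 't': array([-0.18798167, -0.0620817 ,  1.81176091])}
```

View pics/top0.png

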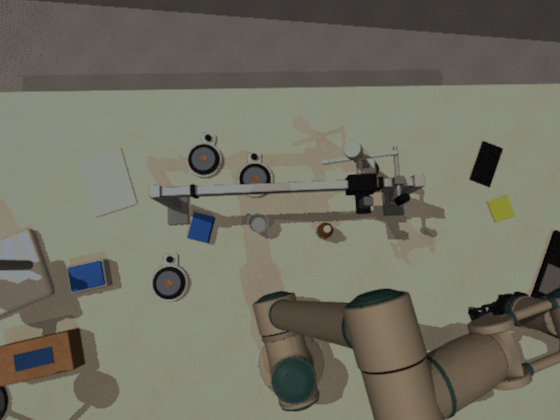

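View pics/scene0.png

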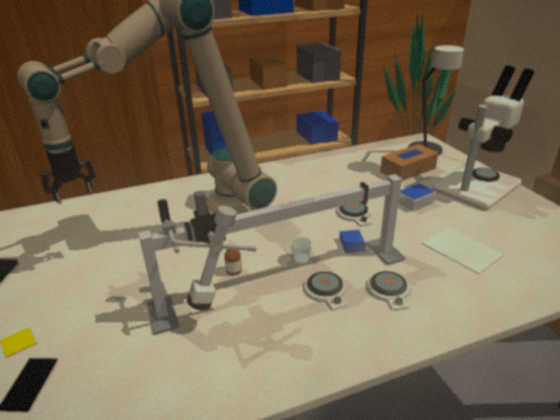

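The top view shows three stage candidates: (204,159), (255,178) and (169,283). The one farthest to the robot's right is (255,178). The trolley is at about (362,186) with its handle near (364,202), and the bolt knob is near (402,198). Next I take one close crop to check this.

```bash
python3 - <<'E'
from h import *
z=np.load("pics/top0.npz"); im,d=z["im"],z["d"]; c=dict(intrinsics=z["K"],R=z["R"],t=z["t"])
a=cv2.resize(im[130:240,225:435],None,fx=3.8,fy=3.8,interpolation=cv2.INTER_CUBIC); save(cv2.convertScaleAbs(a,alpha=1.6),"crop0.png")
# heightmap
v,u=np.mgrid[130:250,140:440]; P=np.stack([u,v,np.ones_like(u)],-1)@np.linalg.inv(c["intrinsics"]).T*d[130:250,140:440,None]
W=(P-c["t"])@c["R"]
m=(W[...,2]>.262)&(W[...,2]<.275)
for h0,h1 in((.255,.285),(.285,.31),(.31,.36)):
    mm=((W[...,2]>h0)&(W[...,2]<h1)).astype(np.uint8)
    n,l,st,ce=cv2.connectedComponentsWithStats(mm)
    for i in range(1,n):
        if st[i,4]>12: print(h0,st[i]+[140,130,0,0,0],W[l==i].mean(0).round(3),W[l==i].min(0).round(3),W[l==i].max(0).round(3))
# orange discs
hsv=cv2.cvtColor(im,cv2.COLOR_RGB2HSV)
for (x,y) in((204,159),(255,178)):
    s=hsv[y-12:y+13,x-12:x+13]; mk=((s[...,1]>110)&(s[...,2]>70)).astype(np.uint8)
    yy,xx=np.nonzero(mk); print(len(xx),xx.mean()+x-12,yy.mean()+y-12,ray(c,xx.mean()+x-12,yy.mean()+y-12,.026))
E
```

```text
0.255 [393 147   5   4  16] [ 0.641 -0.3    0.281] [ 0.636 -0.305  0.275] [ 0.647 -0.295  0.285]
0.255 [ 149  152  277   63 3292] [ 0.539 -0.033  0.271] [ 0.459 -0.379  0.255] [0.636 0.392 0.285]
0.255 [392 155   8  22 100] [ 0.592 -0.301  0.28 ] [ 0.561 -0.307  0.272] [ 0.621 -0.288  0.285]
0.285 [389 150  10   6  42] [ 0.626 -0.292  0.289] [ 0.62  -0.304  0.285] [ 0.633 -0.279  0.296]
0.285 [394 177  12   9  93] [ 0.546 -0.302  0.294] [ 0.535 -0.318  0.286] [ 0.557 -0.287  0.299]
0.285 [396 196   8   9  24] [ 0.488 -0.295  0.298] [ 0.479 -0.306  0.287] [ 0.501 -0.291  0.307]
0.285 [360 199  11  10  30] [ 0.477 -0.199  0.298] [ 0.471 -0.215  0.286] [ 0.497 -0.192  0.31 ]
0.31 [344 141  20  20 300] [ 0.62  -0.169  0.342] [ 0.6   -0.199  0.312] [ 0.646 -0.145  0.356]
0.31 [399 193  12  11  96] [ 0.491 -0.302  0.329] [ 0.479 -0.318  0.311] [ 0.504 -0.291  0.337]
0.31 [362 197  12  11 107] [ 0.484 -0.203  0.329] [ 0.472 -0.219  0.31 ] [ 0.496 -0.192  0.335]
29 202.72413793103448 158.41379310344828 [0.68982355 0.28763827 0.026     ]
29 254.34482758620692 177.72413793103448 [0.61915734 0.11154937 0.026     ]
```

View pics/crop0.png

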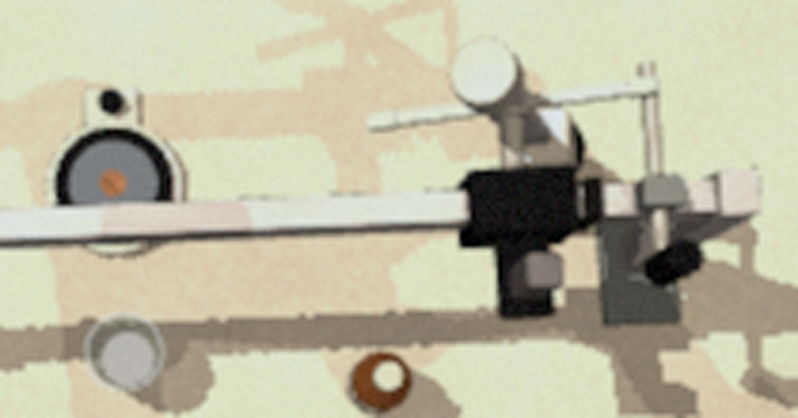

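The crop shows the cork disc on the near-rail stage at (112,183), the grey handle post at (545,268), and the black bolt knob at (675,262). All of this is consistent with the description. Next I fit the rail direction.

```bash
python3 - <<'E'
from h import *
z=np.load("pics/top0.npz"); im,d=z["im"],z["d"]; c=dict(intrinsics=z["K"],R=z["R"],t=z["t"])
v,u=np.mgrid[150:215,150:440]; P=np.stack([u,v,np.ones_like(u)],-1)@np.linalg.inv(c["intrinsics"]).T*d[150:215,150:440,None]
W=(P-c["t"])@c["R"]
m=(W[...,2]>.262)&(W[...,2]<.278)&(W[...,1]>-.11)&(W[...,1]<.3)
q=W[m]; k=np.polyfit(q[:,1],q[:,0],1); print("rail x=",k,q.std(0),np.degrees(np.arctan(k[0])))
ey=np.array([k[0],1,0])/np.hypot(k[0],1); ex=np.array([ey[1],-ey[0],0])
for n,h0,box in(("knob",.328,(393,190,415,210)),("handle",.326,(357,192,378,212))):
    mm=(W[...,2]>h0)&(u>box[0])&(u<box[2])&(v>box[1])&(v<box[3])
    w=W[mm]; mid=[(a.min()+a.max())/2 for a in (w@ex,w@ey)]; p=mid[0]*ex+mid[1]*ey; print(n,len(w),p,np.median(w[:,2]), np.ptp(w@ex),np.ptp(w@ey))
    for hh in (.333,): print(ray(c,u[mm].mean(),v[mm].mean(),hh))
    if n=="handle": H=p
spec=np.array([.6191,.1115,.026]); print("spec-handle rail", (spec-H)@ex,(spec-H)@ey,"ex,ey",ex,ey)
cw=W[(W[...,2]>.348)]; print("cw top",cw.mean(0),(cw.mean(0)-H)@ex,(cw.mean(0)-H)@ey) if len(cw) else 0
# scene: specimen
z=np.load("pics/scene0.npz"); im,d=z["im"],z["d"]; c=dict(intrinsics=z["K"],R=z["R"],t=z["t"])
hsv=cv2.cvtColor(im,cv2.COLOR_RGB2HSV); s=hsv[265:305,300:350]; yy,xx=np.nonzero((s[...,1]>110)&(s[...,2]>70)&(s[...,0]<20))
print(len(xx),ray(c,xx.mean()+300,yy.mean()+265,.026))
from scipy.spatial.transform import Rotation as Ro
s=readout.get_state(); q=s["ee_rot"]; M=Ro.from_quat(q[[1,2,3,0]]).as_matrix(); print(M.round(3))
E
```

```text
rail x= [-0.02337364  0.53915847] [0.00771591 0.11739119 0.00234068] -1.338966916801585
knob 67 [ 0.49195064 -0.30459359  0.        ] 0.332230076378442 0.02443991175817878 0.02450601442725825
[ 0.49150236 -0.30340891  0.333     ]
handle 93 [ 0.40891295 -0.08939589  0.        ] 0.33062640993009756 0.16907109745579363 0.26197118625657306
[ 0.48358991 -0.20464609  0.333     ]
spec-handle rail 0.21482403972438624 0.19592953816966158 ex,ey [0.99972695 0.02336725 0.        ] [-0.02336725  0.99972695  0.        ]
cw top [ 0.3926645  -0.01338471  1.13996672] -0.014467844971537776 0.07637010612032329
22 [0.61718057 0.11221737 0.026     ]
[[ 0.937  0.35  -0.   ]
 [ 0.35  -0.937  0.002]
 [ 0.    -0.002 -1.   ]]
```

```bash
cat >> h.py <<'E'
ey=np.array([-.02337,.99973,0]); ex=np.array([.99973,.02337,0])
H0=np.array([.4838,-.2046,.312]); SP=np.array([.618,.112,.026])
def cloud(d,c):
    v,u=np.nonzero(d>0); P=np.stack([u,v,np.ones_like(u)],-1)@np.linalg.inv(c["intrinsics"]).T*d[v,u][:,None]
    W=(P-c["t"])@c["R"]-H0; return np.stack([W@ex-.14,W@ey,W[:,2]+H0[2]],-1)   # plane offset, rail coord, height
def swing(d,c,s0,dbg=False):
    """swing from scene depth; s0 = expected pivot rail coordinate. camera body centroid, cw centroid"""
    Q=cloud(d,c); Q=Q[(abs(Q[:,0])<.045)&(abs(Q[:,1]-s0)<.14)]
    cw=Q[(Q[:,2]>.305)&(Q[:,2]<.37)]; cam=Q[(Q[:,2]>.062)&(Q[:,2]<.13)]
    a,b=cw.mean(0),cam.mean(0)
    if dbg: print(len(cw),a,len(cam),b)
    th=np.arctan2(b[1]-a[1],a[2]-b[2]); piv=a[1]+(b[1]-a[1])*(a[2]-.25)/(a[2]-b[2])
    return th,piv
E
python3 - <<'E'
from h import *
z=np.load("pics/scene0.npz"); c=dict(intrinsics=z["K"],R=z["R"],t=z["t"]); print(swing(z["d"],c,0,True))
print("spec rail",(SP-H0)@ey,(SP-H0)@ex)
E
```

```text
387 [0.01386909 0.0274206  0.3368208 ] 395 [ 0.0227692  -0.06273176  0.10868499]
(np.float64(-0.3763353954137239), np.float64(-0.006888349241449824))
spec rail 0.313378264 0.14156270799999998
```

>>> servo_tool(
  moves=[
    {"dp":[0,0,-0.2],"delta_rot":[0,0,0.84],"fingers":1},
    {"dp":[0,0,-0.2],"delta_rot":[0,0,0.84],"fingers":1},
    {"dp":[0,0,-0.2],"delta_rot":[0,0,0.83],"fingers":1},
    {"dp":[0,0,-0.2],"delta_rot":[0,0,0.83],"fingers":1},
    {"dp":[0.1,-0.1,0],"delta_rot":[0,0,0],"fingers":1},
  ],
)

```text
clock: 0.6
position: [0.2199, -0.5211, 0.4691]
ee_rot: [0.006, 1.0, 0.009, 0.001]
contact_force: [0.8, 0.5, -0.9]
width: 0.0855
gripper_force: 0.0
```

>>> servo_tool(
  moves=[
    {"dp":[0.2,-0.15,0],"delta_rot":[0,0,0],"fingers":1},
    {"dp":[0.2,-0.15,0],"delta_rot":[0,0,0],"fingers":1},
    {"dp":[0.2,-0.15,0],"delta_rot":[0,0,0],"fingers":1},
    {"dp":[0.2,-0.15,0],"delta_rot":[0,0,0],"fingers":1},
    {"dp":[0.2,-0.15,0],"delta_rot":[0,0,0],"fingers":1},
  ],
)

```text
clock: 1.1
position: [0.4184, -0.3618, 0.4636]
ee_rot: [-0.0, 1.0, 0.012, -0.0]
contact_force: [0.3, -1.4, 0.0]
width: 0.0853
gripper_force: 0.0
```

>>> servo_tool(
  moves=[
    {"dp":[0.18,-0.15,0],"delta_rot":[0,0,0],"fingers":1},
    {"dp":[0.18,-0.15,0],"delta_rot":[0,0,0],"fingers":1},
    {"dp":[0,0,0],"delta_rot":[0,0,0],"fingers":1},
  ],
)

```text
clock: 1.4
position: [0.4915, -0.2976, 0.4629]
ee_rot: [-0.002, 1.0, 0.016, 0.001]
contact_force: [-0.7, -0.3, 0.4]
width: 0.0855
gripper_force: 0.0
```

```bash
python3 - <<'E'
from h import *
from scipy.spatial.transform import Rotation as Ro
s=readout.get_state(); R=Ro.from_quat(s["ee_rot"][[1,2,3,0]]).as_matrix(); print(s["clock"],s["position"],R.round(4))
print("tool delta to knob",R.T@(np.array([.4917,-.304,.370])-s["position"]))
im,d=imaging.get_image("wrist"); save(im,"w0.png")
E
```

```text
1.4 [ 0.49147149 -0.2975909   0.46294969] [[ 0.9995  0.0313  0.0012]
 [ 0.0313 -0.9995  0.0034]
 [ 0.0014 -0.0033 -1.    ]]
tool delta to knob [-9.79102029e-05  6.72230867e-03  9.29277932e-02]
```

View pics/w0.png

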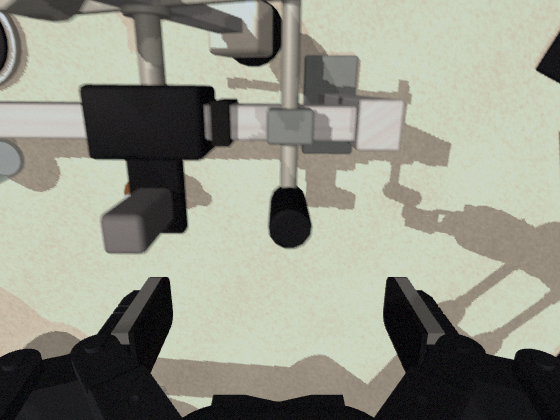

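The wrist view shows the knob top at (290,225), nearly centred between the fingers, and the handle at (125,228). I go down on the knob.

>>> servo_tool(
  moves=[
    {"dp":[0,0.033,0.12],"delta_rot":[0,0,0],"fingers":1},
    {"dp":[0,0,0.15],"delta_rot":[0,0,0],"fingers":1},
    {"dp":[0,0,0.15],"delta_rot":[0,0,0],"fingers":1},
    {"dp":[0,0,0.045],"delta_rot":[0,0,0],"fingers":0.8},
    {"dp":[0,0,0],"delta_rot":[0,0,0],"fingers":0},
  ],
  force=50,
)

```text
clock: 1.95
position: [0.4868, -0.3089, 0.3696]
ee_rot: [-0.001, 1.0, 0.011, -0.001]
contact_force: [-0.1, -0.2, 0.1]
width: 0.0587
gripper_force: 0.0
```

>>> servo_tool(
  moves=[
    {"dp":[0,0,0],"delta_rot":[0,0,0],"fingers":0},
    {"dp":[0,0,0],"delta_rot":[0,0,0],"fingers":0},
    {"dp":[0,0,0],"delta_rot":[0,0,0],"fingers":0},
    {"dp":[0,0,0],"delta_rot":[0,0,0],"fingers":0},
  ],
)

```text
clock: 2.35
position: [0.488, -0.3044, 0.3736]
ee_rot: [-0.004, 1.0, 0.013, 0.001]
contact_force: [-0.7, 10.0, 5.8]
width: 0.0246
gripper_force: 49.1
```

>>> servo_tool(
  moves=[
    {"dp":[-0.06,0,0],"delta_rot":[0,0,0],"fingers":0},
    {"dp":[-0.06,0,0],"delta_rot":[0,0,0],"fingers":0},
    {"dp":[-0.06,0,0],"delta_rot":[0,0,0],"fingers":0},
    {"dp":[-0.055,0,0],"delta_rot":[0,0,0],"fingers":0},
    {"dp":[0,0,0],"delta_rot":[0,0,0],"fingers":0},
  ],
)

```text
clock: 2.85
position: [0.4425, -0.3054, 0.3735]
ee_rot: [-0.004, 1.0, 0.012, 0.004]
contact_force: [5.1, 11.9, 4.9]
width: 0.0247
gripper_force: 50.4
```

>>> servo_tool(
  moves=[
    {"dp":[0,0,0],"delta_rot":[0,0,0],"fingers":1},
    {"dp":[0,0,0],"delta_rot":[0,0,0],"fingers":1},
    {"dp":[0,0,0],"delta_rot":[0,0,0],"fingers":1},
    {"dp":[0,0,-0.15],"delta_rot":[0,0,0],"fingers":1},
    {"dp":[0,0,-0.2],"delta_rot":[0,0,0],"fingers":1},
  ],
)

```text
clock: 3.35
position: [0.4404, -0.3095, 0.4399]
ee_rot: [-0.001, 1.0, 0.012, -0.002]
contact_force: [0.4, -0.4, 0.3]
width: 0.0854
gripper_force: 0.0
```

```bash
python3 - <<'E'
from h import *
from scipy.spatial.transform import Rotation as Ro
s=readout.get_state(); R=Ro.from_quat(s["ee_rot"][[1,2,3,0]]).as_matrix(); print(s["clock"],s["position"],s["width"],R.round(4))
print("tool delta to handle",R.T@(np.array([.4838,-.2046,.368])-s["position"]))
for i in range(3):
    t=readout.get_state()["clock"]; im,d,c=shot("scene"); print(t,swing(d,c,0))
im,d,c=shot("top"); Q=cloud(d,c); m=(Q[:,2]>.315)&(Q[:,2]<.34)&(Q[:,1]<-.06)&(Q[:,1]>-.14)&(Q[:,0]<-.1); print("knob",Q[m].mean(0)+[.14,0,0],m.sum())
m=(Q[:,2]>.322)&(Q[:,2]<.34)&(abs(Q[:,1])<.03)&(abs(Q[:,0]+.14)<.03); print("handle",Q[m].mean(0)+[.14,0,0],m.sum())
E
```

```text
3.35 [ 0.44039498 -0.30946101  0.43987112] 0.08537275027420914 [[ 0.9997  0.0233 -0.0039]
 [ 0.0233 -0.9997  0.0028]
 [-0.0039 -0.0029 -1.    ]]
tool delta to handle [ 0.04611505 -0.10361408  0.07199173]
3.35 (np.float64(0.30783250447073873), np.float64(-4.635955285145141e-05))
3.4 (np.float64(0.336128858889228), np.float64(0.00030815322827637895))
3.45 (np.float64(0.3544059958375034), np.float64(0.0007194387154959292))
knob [-0.04996426 -0.09619431  0.3280869 ] 9
handle [-1.53607401e-04  9.57217144e-05  3.30239106e-01] 99
```

>>> servo_tool(
  moves=[
    {"dp":[0.077,-0.173,0],"delta_rot":[0,0,0],"fingers":1},
    {"dp":[0.077,-0.173,0],"delta_rot":[0,0,0],"fingers":1},
    {"dp":[0.077,-0.172,0],"delta_rot":[0,0,0],"fingers":1},
    {"dp":[0,0,0.18],"delta_rot":[0,0,0],"fingers":1},
    {"dp":[0,0,0.18],"delta_rot":[0,0,0],"fingers":1},
  ],
)

```text
clock: 4.05
position: [0.4851, -0.2037, 0.3677]
ee_rot: [0.0, 1.0, 0.013, 0.0]
contact_force: [-0.6, -1.5, 0.5]
width: 0.0857
gripper_force: 0.0
```

>>> servo_tool(
  moves=[
    {"dp":[0,0,0],"delta_rot":[0,0,0],"fingers":0},
    {"dp":[0,0,0],"delta_rot":[0,0,0],"fingers":0},
    {"dp":[0,0,0],"delta_rot":[0,0,0],"fingers":0},
    {"dp":[0,0,0],"delta_rot":[0,0,0],"fingers":0},
    {"dp":[0,0,0],"delta_rot":[0,0,0],"fingers":0},
  ],
  force=80,
)

```text
clock: 4.55
position: [0.4853, -0.2047, 0.3711]
ee_rot: [0.0, 1.0, 0.012, 0.002]
contact_force: [-0.3, 2.7, 6.6]
width: 0.0252
gripper_force: 83.1
```

```bash
cat >> h.py <<'E'
def track(n,s0,cam="scene"):
    T=[];A=[];P=[]
    for i in range(n):
        T.append(readout.get_state()["clock"]); im,d,c=shot(cam); a,p=swing(d,c,s0); A.append(a);P.append(p)
    T=np.array(T); w=np.sqrt(9.81/.86)
    t1=readout.get_state()["clock"]; M=np.stack([np.cos(w*(T-t1)),np.sin(w*(T-t1))/w],1)
    x,_,_,_=np.linalg.lstsq(M,np.array(A),rcond=None); print("now",t1,"theta,omega",x,"amp",np.hypot(x[0],x[1]/w),"res",(np.array(A)-M@x).round(4),"piv",np.round(P,4)); return x,np.mean(P)
E
python3 - <<'E'
from h import *
s=readout.get_state(); print(s["clock"],s["position"],s["width"],s["contact_force"])
track(6,0)
im,d,c=shot("scene"); save(im,"s1.png")
E
```

```text
4.55 [ 0.48533173 -0.20467108  0.37109243] 0.025202516253173088 [-0.34272578  2.72236226  6.58133108]
now 4.85 theta,omega [-0.07809485  1.21251691] amp 0.3674025023108252 res [ 0.0006 -0.0011  0.0002  0.001  -0.0009  0.0003] piv [-0.0063 -0.0063 -0.0059 -0.0052 -0.0049 -0.0042]
```

View pics/s1.png

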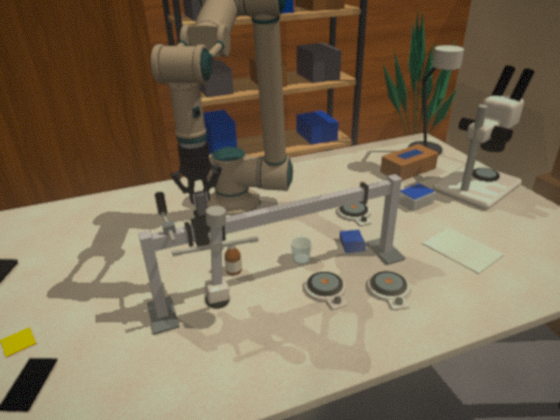

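The view shows the gripper closed on the trolley post at (193,225) and the hanger swinging free near plumb at (216,255). The sinusoid fit residual is about 0.001 rad. Next I plan a damping travel.

```bash
cat > plan.py <<'E'
import numpy as np
from scipy.linalg import expm
from scipy.optimize import minimize
L=.86;g=9.81;dt=.1
def Fm(T): # state [theta, chi=omega+v/L, y], input v
    A=np.zeros((4,4));A[0,1]=1;A[0,3]=-1/L;A[1,0]=-g/L;A[2,3]=1
    E=expm(A*T);return E[:3,:3],E[:3,3]
def roll(x0,v,tau):
    F,G=Fm(.01);x=np.array([x0[0],x0[1],0.]);tr=[]
    seq=[0]*int(round(tau/.01))+list(np.repeat(v,10))
    for q in seq: x=F@x+G*q;tr.append(x.copy())
    return x,np.array(tr)
def plan(x0,D,N,tau,vmax=.45):
    f=lambda v:roll(x0,v,tau)[0]-[0,0,D]
    b=f(np.zeros(N));A=np.stack([f(e)-b for e in np.eye(N)],1)
    Df=np.zeros((N+1,N));Df[:N]=np.eye(N);Df[1:]-=np.eye(N)
    Q=Df.T@Df
    K=np.block([[Q,A.T],[A,np.zeros((3,3))]]);v=np.linalg.solve(K,np.r_[np.zeros(N),-b])[:N]
    if abs(v).max()>vmax:
        r=minimize(lambda v:v@Q@v,v,jac=lambda v:2*Q@v,bounds=[(-vmax,vmax)]*N,constraints=dict(type="eq",fun=lambda v:A@v+b,jac=lambda v:A),method="SLSQP"); v=r.x
    x,tr=roll(x0,v,tau);return v,abs(tr[:,0]).max(),tr
E
python3 - <<'E'
from plan import *
w=np.sqrt(g/L);x=np.array([-.0781,1.2125]);dt0=.05
x0=[x[0]*np.cos(w*dt0)+x[1]/w*np.sin(w*dt0), -x[0]*w*np.sin(w*dt0)+x[1]*np.cos(w*dt0)];print(x0)
for N in(10,12,15,20,25,30):
    v,pk,tr=plan(x0,.3134,N,.05); print(N,round(pk,3),"ymin/max",tr[:,2].min().round(3),tr[:,2].max().round(3),(v*.1/.2).round(3))
E
```

```text
[np.float64(-0.01665177222051968), np.float64(1.2395851788361407)]
10 0.255 ymin/max -0.024 0.291 [-0.12   0.225  0.225  0.225  0.225  0.225  0.225  0.225 -0.031 -0.225]
12 0.229 ymin/max 0.0 0.397 [ 0.082  0.225  0.225  0.225  0.225  0.225  0.225  0.225  0.225  0.103
 -0.225 -0.225]
15 0.22 ymin/max 0.0 0.382 [ 0.167  0.225  0.225  0.225  0.225  0.225  0.225  0.204  0.138  0.053
 -0.026 -0.081 -0.102 -0.088 -0.048]
20 0.231 ymin/max 0.0 0.36 [ 0.114  0.192  0.225  0.225  0.225  0.225  0.222  0.186  0.127  0.059
 -0.006 -0.057 -0.087 -0.094 -0.078 -0.045 -0.004  0.034  0.056  0.048]
25 0.275 ymin/max 0.0 0.313 [ 0.057  0.108  0.149  0.176  0.187  0.182  0.162  0.13   0.09   0.046
  0.005 -0.03  -0.055 -0.067 -0.065 -0.05  -0.024  0.008  0.042  0.073
  0.096  0.108  0.105  0.085  0.049]
30 0.311 ymin/max 0.0 0.313 [ 0.035  0.066  0.089  0.103  0.105  0.096  0.077  0.051  0.021 -0.01
 -0.038 -0.059 -0.071 -0.071 -0.06  -0.039 -0.009  0.026  0.064  0.099
  0.128  0.149  0.159  0.159  0.147  0.126  0.099  0.069  0.04   0.016]
```

>>> servo_tool(
  moves=[
    {"dp":[0,-0.057,0],"delta_rot":[0,0,0],"fingers":0},
    {"dp":[0,-0.108,0],"delta_rot":[0,0,0],"fingers":0},
    {"dp":[0,-0.149,0],"delta_rot":[0,0,0],"fingers":0},
    {"dp":[0,-0.176,0],"delta_rot":[0,0,0],"fingers":0},
    {"dp":[0,-0.187,0],"delta_rot":[0,0,0],"fingers":0},
  ],
)

```text
clock: 5.4
position: [0.4822, -0.0696, 0.3711]
ee_rot: [0.001, 1.0, 0.011, 0.002]
contact_force: [2.5, -1.7, 4.7]
width: 0.0251
gripper_force: 83.0
```

>>> servo_tool(
  moves=[
    {"dp":[0,-0.182,0],"delta_rot":[0,0,0],"fingers":0},
    {"dp":[0,-0.162,0],"delta_rot":[0,0,0],"fingers":0},
    {"dp":[0,-0.13,0],"delta_rot":[0,0,0],"fingers":0},
    {"dp":[0,-0.09,0],"delta_rot":[0,0,0],"fingers":0},
    {"dp":[0,-0.046,0],"delta_rot":[0,0,0],"fingers":0},
  ],
)

```text
clock: 5.9
position: [0.4794, 0.0536, 0.3711]
ee_rot: [0.0, 1.0, 0.012, 0.002]
contact_force: [0.7, -2.5, 5.0]
width: 0.0249
gripper_force: 83.1
```

>>> servo_tool(
  moves=[
    {"dp":[0,-0.005,0],"delta_rot":[0,0,0],"fingers":0},
    {"dp":[0,0.03,0],"delta_rot":[0,0,0],"fingers":0},
    {"dp":[0,0.055,0],"delta_rot":[0,0,0],"fingers":0},
    {"dp":[0,0.067,0],"delta_rot":[0,0,0],"fingers":0},
    {"dp":[0,0.065,0],"delta_rot":[0,0,0],"fingers":0},
  ],
)

```text
clock: 6.4
position: [0.4804, 0.01, 0.371]
ee_rot: [-0.0, 1.0, 0.012, 0.002]
contact_force: [-0.3, 2.1, 5.5]
width: 0.0249
gripper_force: 83.2
```

>>> servo_tool(
  moves=[
    {"dp":[0,0.05,0],"delta_rot":[0,0,0],"fingers":0},
    {"dp":[0,0.024,0],"delta_rot":[0,0,0],"fingers":0},
    {"dp":[0,-0.008,0],"delta_rot":[0,0,0],"fingers":0},
    {"dp":[0,-0.042,0],"delta_rot":[0,0,0],"fingers":0},
    {"dp":[0,-0.073,0],"delta_rot":[0,0,0],"fingers":0},
  ],
)

```text
clock: 6.9
position: [0.4802, 0.0187, 0.3711]
ee_rot: [0.001, 1.0, 0.011, 0.002]
contact_force: [-0.4, -1.7, 6.2]
width: 0.0255
gripper_force: 83.2
```

>>> servo_tool(
  moves=[
    {"dp":[0,-0.096,0],"delta_rot":[0,0,0],"fingers":0},
    {"dp":[0,-0.108,0],"delta_rot":[0,0,0],"fingers":0},
    {"dp":[0,-0.105,0],"delta_rot":[0,0,0],"fingers":0},
    {"dp":[0,-0.085,0],"delta_rot":[0,0,0],"fingers":0},
    {"dp":[0,-0.049,0],"delta_rot":[0,0,0],"fingers":0},
  ],
)

```text
clock: 7.4
position: [0.4781, 0.1092, 0.3711]
ee_rot: [0.0, 1.0, 0.012, 0.002]
contact_force: [-0.3, -2.5, 6.0]
width: 0.0252
gripper_force: 83.2
```

```bash
python3 - <<'E'
from h import *
def st():
    s=readout.get_state(); print(s["clock"],s["position"],s["width"],s["contact_force"],"rail",(s["position"]-[.48533,-.20467,0])@ey)
st(); track(20,.313); st()
E
```

```text
7.4 [0.47808636 0.10920623 0.37106766] 0.02515892926545453 [-0.32156511 -2.52963836  6.03069335] rail 0.31396076343644014
now 8.4 theta,omega [-0.02595453 -0.10390994] amp 0.04025155363996664 res [-0.0185 -0.0156 -0.0097 -0.0092 -0.0069  0.0024  0.0039  0.0018  0.0021
  0.0044  0.004   0.0056  0.0012 -0.0007  0.0004 -0.0041 -0.0069 -0.0124
 -0.0133 -0.0191] piv [0.3064 0.3085 0.3075 0.3071 0.3069 0.3067 0.3068 0.3066 0.3067 0.3066
 0.3063 0.3062 0.3066 0.3066 0.3063 0.3062 0.3063 0.3062 0.3062 0.3062]
8.4 [0.4780966  0.10872907 0.37107089] 0.025303421112746454 [0.47016051 2.38717919 5.79176224] rail 0.31348349938927966
```

Residual amplitude is about 0.04 rad. Now I measure the lateral offset without bias, using the counterweight's flat top in the top camera, fitting the offset as well.

```bash
cat >> h.py <<'E'
def track2(n,s0):
    T=[];Y=[];A=[];w=np.sqrt(9.81/.86)
    for i in range(n):
        T.append(readout.get_state()["clock"]); im,d,c=shot("top" if i%2 else "scene")
        if i%2==0: Y.append(np.nan);A.append(swing(d,c,s0)[0]);continue
        Q=cloud(d,c); q=Q[(Q[:,2]>.335)&(Q[:,2]<.38)&(abs(Q[:,0])<.05)&(abs(Q[:,1]-s0)<.1)]; A.append(np.nan)
        Y.append((q[:,1].min()+q[:,1].max())/2 if len(q) else np.nan)
    T=np.array(T); t1=readout.get_state()["clock"]; M=np.stack([np.cos(w*(T-t1)),np.sin(w*(T-t1))/w,np.ones(n)],1)
    for nm,B in(("scene th",np.array(A)),("top y",np.array(Y))):
        k=~np.isnan(B); x=np.linalg.lstsq(M[k],B[k],rcond=None)[0]; print(nm,t1,k.sum(),"val,rate,offset",x.round(4),"res",(B-M@x)[k].std().round(4),"npts",len(q),"h",q[:,2].mean().round(3))
E
python3 - <<'E'
from h import *
track2(44,.313)
im,d,c=shot("top"); save(im[130:250,150:420],"t2.png")
hsv=cv2.cvtColor(im,cv2.COLOR_RGB2HSV); s=hsv[165:190,242:267]; yy,xx=np.nonzero((s[...,1]>110)&(s[...,2]>70)); print(len(xx))
E
```

```text
scene th 10.6 22 val,rate,offset [-0.0581  0.024  -0.0163] res 0.0012 npts 227 h 0.351
top y 10.6 22 val,rate,offset [ 0.0056 -0.0023  0.3123] res 0.0003 npts 227 h 0.351
0
```

View pics/t2.png

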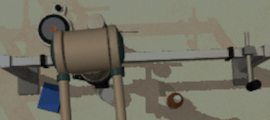

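The crop shows the arm over the trolley at (80,45) and the bolt knob drawn at (252,80). The pivot offset agrees with the specimen to about 1 mm, so I damp the remaining 0.06 rad.

```bash
python3 - <<'E'
from plan import *
w=np.sqrt(g/L);x=np.array([-.0581,.024]);a=.05
x0=[x[0]*np.cos(w*a)+x[1]/w*np.sin(w*a), -x[0]*w*np.sin(w*a)+x[1]*np.cos(w*a)];print(x0)
for N in(10,15,20):
    v,pk,tr=plan(x0,.001,N,.04); print(N,round(pk,3),tr[:,2].min().round(3),tr[:,2].max().round(3),(-v*.1/.2).round(3).tolist())
E
```

```text
[np.float64(-0.05607923053428569), np.float64(0.056638596681829016)]
10 0.055 -0.039 0.005 [0.072, 0.077, 0.043, -0.005, -0.046, -0.066, -0.061, -0.035, -0.002, 0.019]
15 0.055 -0.023 0.017 [0.029, 0.039, 0.033, 0.016, -0.005, -0.025, -0.039, -0.046, -0.043, -0.032, -0.014, 0.005, 0.022, 0.03, 0.025]
20 0.055 -0.003 0.029 [0.006, 0.007, 0.004, -0.001, -0.008, -0.016, -0.022, -0.026, -0.027, -0.025, -0.02, -0.013, -0.003, 0.007, 0.016, 0.024, 0.028, 0.028, 0.023, 0.014]
```

>>> servo_tool(
  moves=[
    {"dp":[0,0.029,0],"delta_rot":[0,0,0],"fingers":0},
    {"dp":[0,0.039,0],"delta_rot":[0,0,0],"fingers":0},
    {"dp":[0,0.033,0],"delta_rot":[0,0,0],"fingers":0},
    {"dp":[0,0.016,0],"delta_rot":[0,0,0],"fingers":0},
    {"dp":[0,-0.005,0],"delta_rot":[0,0,0],"fingers":0},
  ],
)

```text
clock: 11.15
position: [0.4787, 0.0852, 0.3711]
ee_rot: [0.001, 1.0, 0.011, 0.002]
contact_force: [0.6, -2.1, 5.3]
width: 0.0253
gripper_force: 83.1
```

>>> servo_tool(
  moves=[
    {"dp":[0,-0.025,0],"delta_rot":[0,0,0],"fingers":0},
    {"dp":[0,-0.039,0],"delta_rot":[0,0,0],"fingers":0},
    {"dp":[0,-0.046,0],"delta_rot":[0,0,0],"fingers":0},
    {"dp":[0,-0.043,0],"delta_rot":[0,0,0],"fingers":0},
    {"dp":[0,-0.032,0],"delta_rot":[0,0,0],"fingers":0},
  ],
)

```text
clock: 11.65
position: [0.4778, 0.123, 0.3711]
ee_rot: [0.0, 1.0, 0.012, 0.002]
contact_force: [0.9, -1.4, 5.7]
width: 0.0251
gripper_force: 83.1
```

>>> servo_tool(
  moves=[
    {"dp":[0,-0.014,0],"delta_rot":[0,0,0],"fingers":0},
    {"dp":[0,0.005,0],"delta_rot":[0,0,0],"fingers":0},
    {"dp":[0,0.022,0],"delta_rot":[0,0,0],"fingers":0},
    {"dp":[0,0.03,0],"delta_rot":[0,0,0],"fingers":0},
    {"dp":[0,0.025,0],"delta_rot":[0,0,0],"fingers":0},
  ],
)

```text
clock: 12.15
position: [0.4781, 0.1096, 0.3711]
ee_rot: [-0.0, 1.0, 0.012, 0.002]
contact_force: [-0.7, 1.6, 6.0]
width: 0.0248
gripper_force: 83.2
```

```bash
python3 - <<'E'
from h import *
track2(44,.313)
s=readout.get_state(); print(s["clock"],"rail",(s["position"]-[.48533,-.20467,0])@ey)
E
```

```text
scene th 14.35 22 val,rate,offset [-0.001  -0.0169 -0.0171] res 0.0012 npts 226 h 0.352
top y 14.35 22 val,rate,offset [1.000e-04 2.500e-03 3.124e-01] res 0.0002 npts 226 h 0.352
14.35 rail 0.3136947455420864
```

>>> servo_tool(
  moves=[
    {"dp":[0,0,0],"delta_rot":[0,0,0],"fingers":0},
    {"dp":[0,0,0],"delta_rot":[0,0,0],"fingers":0.5},
    {"dp":[0,0,0],"delta_rot":[0,0,0],"fingers":1},
    {"dp":[0,0,0],"delta_rot":[0,0,0],"fingers":1},
    {"dp":[0,0,0],"delta_rot":[0,0,0],"fingers":1},
  ],
)

```text
clock: 14.85
position: [0.4772, 0.1095, 0.3687]
ee_rot: [0.0, 1.0, 0.012, -0.0]
contact_force: [0.3, 0.9, -0.9]
width: 0.0812
gripper_force: 0.0
```

>>> servo_tool(
  moves=[
    {"dp":[0,0,-0.1],"delta_rot":[0,0,0],"fingers":1},
    {"dp":[0,0,-0.2],"delta_rot":[0,0,0],"fingers":1},
    {"dp":[-0.1,0,-0.2],"delta_rot":[0,0,0],"fingers":1},
    {"dp":[-0.2,0,-0.1],"delta_rot":[0,0,0],"fingers":1},
    {"dp":[-0.2,0,0],"delta_rot":[0,0,0],"fingers":1},
  ],
)

```text
clock: 15.35
position: [0.3775, 0.1072, 0.4917]
ee_rot: [-0.0, 1.0, 0.012, 0.003]
contact_force: [0.4, 0.9, -0.7]
width: 0.0853
gripper_force: 0.0
```

>>> servo_tool(
  moves=[
    {"dp":[-0.2,0,0],"delta_rot":[0,0,0],"fingers":1},
    {"dp":[-0.2,0,0],"delta_rot":[0,0,0],"fingers":1},
    {"dp":[0,0,0],"delta_rot":[0,0,0],"fingers":1},
  ],
)

```text
clock: 15.65
position: [0.2926, 0.1051, 0.4899]
ee_rot: [-0.0, 1.0, 0.012, 0.001]
contact_force: [-0.1, -0.1, 1.5]
width: 0.0856
gripper_force: 0.0
```

```bash
python3 - <<'E'
from h import *
track2(40,.313)
im,d,c=shot("top"); Q=cloud(d,c); m=(Q[:,2]>.315)&(Q[:,2]<.34)&(Q[:,1]<-.06)&(Q[:,1]>-.14)&(Q[:,0]<-.1); print("knob",Q[m].mean(0)+[.14,0,0],m.sum())
m=(Q[:,2]>.322)&(Q[:,2]<.34)&(abs(Q[:,1]-.313)<.03)&(abs(Q[:,0]+.14)<.03); print("handle",Q[m].mean(0)+[.14,0,0],m.sum())
im,d,c=shot("scene"); save(cv2.resize(im[180:330,120:430],None,fx=2.4,fy=2.4),"s3.png")
s=readout.get_state(); print(s["clock"],s["position"],s["contact_force"])
E
```

```text
scene th 17.65 20 val,rate,offset [ 0.0047 -0.0073 -0.0165] res 0.0008 npts 277 h 0.351
top y 17.65 20 val,rate,offset [-0.0007  0.0008  0.3125] res 0.0002 npts 277 h 0.351
knob [-0.03969114 -0.09777593  0.3298145 ] 89
handle [-0.00042395  0.31162659  0.33042936] 97
17.75 [0.29727219 0.10526952 0.48887456] [0.14422221 0.2848003  0.74628466]
```

View pics/s3.png

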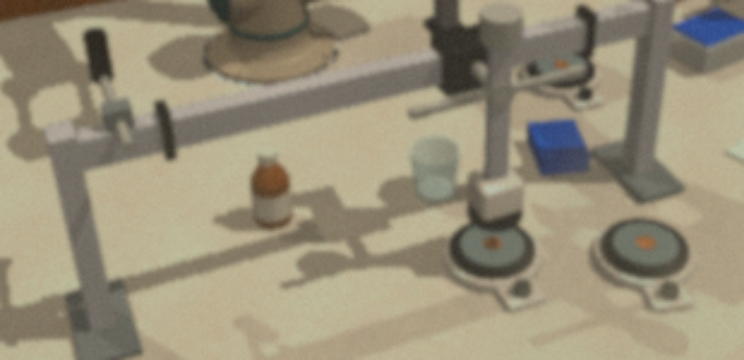

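The camera hangs plumb above the specimen, with the housing at (495,200) and the cork at (492,242). The bolt knob has moved 45 mm, and the bottle, jar and slide box are standing in place. The swing is under 0.006 rad.

```bash
python3 -c "
from rig import manip; print(manip.sign_off())"
```

```text
the job is handed in; nothing more can be done
None
```

The job is handed in at about 18 s: the bolt is drawn about 45 mm, and the camera hangs about 1 mm along the rail from the specimen centre, swinging under 0.006 rad; the gripper is clear, the last view shows the bottle, jar and slide box standing, and no verdict was returned.

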